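# Hook the sample pot out of the deep round well

### The arm

A 6-joint arm with a two-finger parallel gripper is mounted at the origin on a cart in front of the work surface, level with it; the furniture and walls round the work are solid. World frame = base frame: x ahead of the robot, y to its left, z up, the work surface at z = 0. Lengths are in m, angles in rad, forces in N, time in s.
With the tool pointing down it reaches from about 0.35 to 0.775 m from the base axis. Payload 5.5 kg.
Tool frame: the origin (TCP) lies at the very end of the fingers, on their centre line; the grasp point (between the pads) lies 19 mm behind it; x points along the fingers, y is the direction in which the jaws open and shut, and the axes are right-handed (so a half turn about x gives the same grasp; the last joint's range is limited). The gripper opens to 85 mm and grips with 20 to 120 N. Pads are 22 mm wide; open, the fingers measure 114 mm over their backs; the gripper's body (76 mm by 85 mm) begins 54 mm behind the grasp point. The pads swing forward as they close: fully open they stand 13 mm farther back than shut.
Start: joints at [-1.28, 0.313, 0.046, 1.304, 0, 1.431], TCP at [0.24, -0.523, 0.231] pointing down, gripper open.
Joint ranges: [-2.76, 2.76], [-0.86, 1.69], [-1.03, 1.26], [-2.2, 2.34], [-1.47, 1.5], [-3.14, 3.14]. Speed limits (rad/s): [2.57, 2.57, 3.14, 3.14, 3.14, 3.14].

### API

Orientations are given as a unit quaternion [w, x, y, z].
In Python, from workcell import readout, cams, env, finder gives the robot as it stands.
- The arm moves only by the tool drive_tool, never from a script. Its argument "moves" is a list that holds one entry, the list of rows, each a list of 7 numbers: the shift along the tool's x, y, z in m, then the turn, a rotation vector about the tool's x, y, z in rad, then the closure in counts, from 0 (fully open) to 255 (shut). A call has exactly 5 rows; each row is the pose to reach, as a shift and turn from the pose measured when the call began, along the tool's axes at that moment; what a row does not reach only later rows make up. A row lasts 1/8 s, in which the tool goes at most 62.5 mm and 10.7 degrees, less where a joint would pass 70% of its speed; a pose out of reach is approached as far as the arm can. A call with a gripper value outside its range is refused whole. The fingers move at their own pace and stop on an object; "squeeze" is the grip in N (left out, the last holds). Time passes only in rows, so rows that repeat a pose let the fingers close, or fill a call up. It gives the time, the measured TCP pose, the force and the opening at its end, in the units of the state.
- readout.get_state(): the state, without advancing time (a new reading comes with each control period).
- cams.read_camera(name): name is "scene" or "top"; returns the picture (384x512x3 uint8, blue, green, red); there is no depth.
- cams.camera_params(name): a dict with "mtx" (3x3 intrinsics, pixels), "R" (3x3) and "t" (3): a world point X has camera coordinates R X + t. Camera axes: x right, y down, z forward; pixel columns grow to the right and rows downward; lengths in m; the calibration is good to about 2 mm. A picture is of the moment at which its call begins. camera_params takes no time and is no camera call.
- env.hand_in(): hands the job in, once; it reports no verdict.
Trained networks look in the newest picture that a camera, given by its name, has taken for a name from the list of things; names that differ only in an ending like _2 or _b are one class to them, and where a whole thing is asked for, a point or a joint stands for the part that bears it (a point fixed in the world has none). Each returns a list of dicts, best first, with "conf" (0 to 1); they miss things now and then, are a little off and sometimes report something else, mostly with a low value. They report only what shows in the picture. A call takes as long as a camera call.
- finder.regions_of(camera, name): "pixels" (384x512 bool, what is visible of it) and "point" ([column, row] in pixels, amid what is visible of it).
The state is a dict: "clock": time; "joint_pos": joint angles; "qvel": joint speeds; "tau": joint torques, N m; "tcp_pos": TCP position; "orientation": TCP orientation; "wrist_force": force on the tool from outside, world axes, zero at the start; "ft_torque": the same for the moment, N m; "finger_gap": finger opening in m.
Only numpy, scipy, OpenCV 4.12 (cv2) and the standard library are available. Lean on these libraries where they do the work, as an engineer would, in place of code of your own. Each camera call takes 0.05 s, during which the arm holds its last target.

### The job

Take the long hook picker by its handle from its rest and use it to lift the sample pot by its wire bail out of the deep round well (not the square one), without touching the pot with the fingers. Stand the pot upright in the shallow metal tray, lowering it on the hook until it stands there and only then unhooking it, and hang the picker back in its rest.

Things in the scene. Friction and masses are not known exactly. Their poses are not given: they have to be found in the camera images.
- picker: Loose upright hook picker. Origin: shaft axis, at the hook's underside; z up, x the way the hook points, start within 0.15 rad of the station's x. Shaft 5 mm thick; foot bar 5 mm thick (z 0 to 5 mm) runs 16 mm along +x to a tip turned up to z = 12, outermost x = 18.5. Guard disc, diameter 52, z = 102 to 107. Flat grey handle z = 107 to 162, 14 thick (y), 26 wide (x): grip across y at z = 132.
- pot: Loose sealed pot, 70 g, within 5 mm of the round well's centre, on its floor. Origin: centre of underside, z up. Cylinder, diameter 44 mm, 30 tall, flat lid. Rigid wire bail 4 thick over it: arch in the pot's y-z plane, 36 wide, underside of its peak at z = 60, 30 above the lid; a hook bar passes under it along the pot's x, either way. An equal pot in the square well is a bystander.
- round_well: Fixed round steel well, open on top: diameter 84 mm outside, 68 inside, 130 high, floor 6 thick. Origin: centre of underside, z up. Two small lugs just below the rim lie at its +y and -y; the bail of the pot inside spans from lug to lug, within 0.15 rad. A square steel well of like size nearby is a bystander; either may be nearer the station.
- station: Fixed plate 130 (x) by 240 mm (y). Origin: centre of underside, z up. Tray: centre y = +55, inside 122 x 122, floor z = 4, lip to z = 14. Picker rest, centre x = 0, y = -85: two upright white cheeks along x, 70 long, 6 thick, gap 30 (y = -100 to -70), tops z = 115, ends open. The picker hangs in the gap, disc on the tops, its origin then at z = 13 and near the rest's centre.

How it is judged:
By the outcome, as a careful person would: the job done as asked, in the order asked, and still so for the second after the job is handed in, with the robot touching nothing.
It also fails if it takes over 64 s, if anything falls off the work surface, if the arm or the gripper's body presses on something with over 40 N, if the wrist force passes 120 N, or if a joint passes its speed limit or range.

## Working session

There is one attempt and no reset: what is moved stays moved. The work goes in short steps, Python scripts to look and compute and a tool call to move; the robot and the scene stay as the last step left them, time stands still between calls to the robot, and variables do not carry over. Pictures are saved under pics/ and viewed, and the job is handed in when it is done.

Besides the shell and the picture viewer there is one more tool, called after ">>>" by a JSON object that holds its "fn" and its "kwargs". drive_tool: Moves the arm, as the interface text tells. Its arguments: {"type":"object","properties":{"moves":{"type":"array"},"squeeze":{"type":"number"}},"required":["moves"]}

```bash
ls; mkdir -p pics
python3 - <<'E'
from workcell import readout, cams, env, finder
import cv2, numpy as np
s=readout.get_state()
for k,v in s.items(): print(k,np.round(v,4))
for n in ["scene","top"]:
    im=cams.read_camera(n); cv2.imwrite(f"pics/{n}0.png",im)
    p=cams.camera_params(n); print(n,{k:np.round(v,3).tolist() for k,v in p.items()})
    for nm in ["picker","pot","round_well","station"]:
        for r in finder.regions_of(n,nm):
            m=r["pixels"]; ys,xs=np.where(m)
            print(n,nm,round(r["conf"],2),np.round(r["point"],1),m.sum(),xs.min(),xs.max(),ys.min(),ys.max())
E
```

```text
pics
clock 0.0
joint_pos [-1.2796  0.314   0.045   1.3036  0.      1.4312]
qvel [-0.0004 -0.001  -0.0002 -0.0007  0.0009  0.0011]
tau [ 1.10000e-03 -4.80630e+01  2.98531e+01  1.93000e-02 -1.00000e-04
  0.00000e+00]
tcp_pos [ 0.24   -0.522   0.2304]
orientation [-0.1505 -0.6907 -0.1518  0.6908]
wrist_force [-0.094  -0.1629 -0.2629]
ft_torque [-0.0166  0.0374 -0.0147]
finger_gap 0.0854
scene {'mtx': [[481.751, 0.0, 248.953], [0.0, 481.751, 190.801], [0.0, 0.0, 1.0]], 'R': [[-0.751, -0.661, 0.009], [-0.371, 0.411, -0.833], [0.547, -0.628, -0.553]], 't': [0.402, 0.249, 0.713]}
scene picker 0.61 [191.7 171.8] 664 178 204 148 185
scene round_well 0.7 [321.9 147. ] 2264 302 342 114 180
scene station 0.98 [167.8 246.6] 7479 91 226 170 302
scene station 0.36 [320.9 145.5] 2293 302 342 114 180
top {'mtx': [[446.631, 0.0, 256.062], [0.0, 446.631, 192.612], [0.0, 0.0, 1.0]], 'R': [[0.023, -1.0, -0.001], [-0.997, -0.023, -0.078], [0.078, 0.003, -0.997]], 't': [-0.026, 0.549, 0.948]}
top picker 0.67 [197.8 168.7] 568 184 210 156 181
top pot 0.7 [362.7 203.9] 221 358 373 197 215
top round_well 0.66 [375.7 202.4] 1818 342 402 183 225
top round_well 0.32 [198.4 166.3] 537 184 209 156 181
top station 0.82 [156.9 180.5] 5773 107 220 142 214
```

Run:
```python
import cv2
for n,(a,b,c,d) in {"scene":(80,380,80,310),"top":(90,420,130,270)}.items():
    im=cv2.imread(f"pics/{n}0.png")
    cv2.imwrite(f"pics/{n}0c.png",cv2.resize(im[c:d,a:b],None,fx=2.4,fy=2.4,interpolation=cv2.INTER_CUBIC))
```

```text
(no output)
```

View pics/scene0.png

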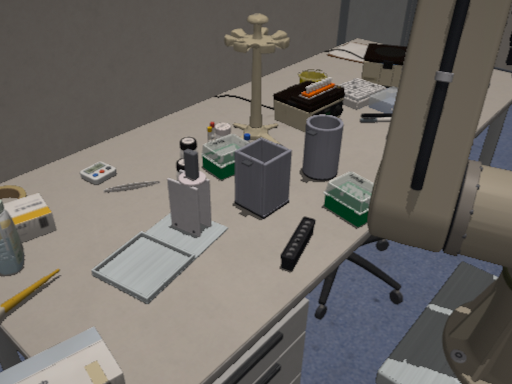

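View pics/top0.png

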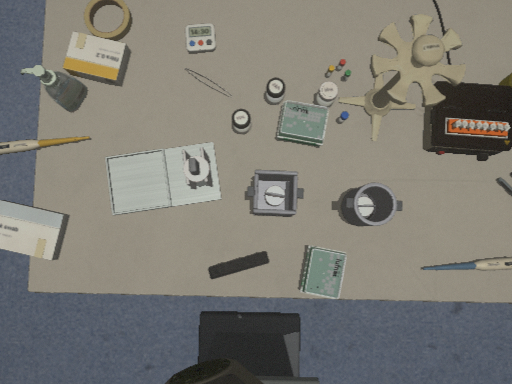

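View pics/scene0c.png

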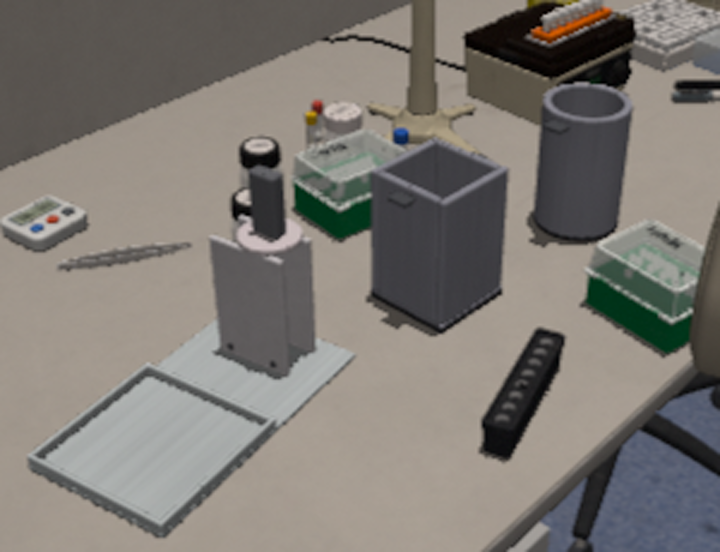

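View pics/top0c.png

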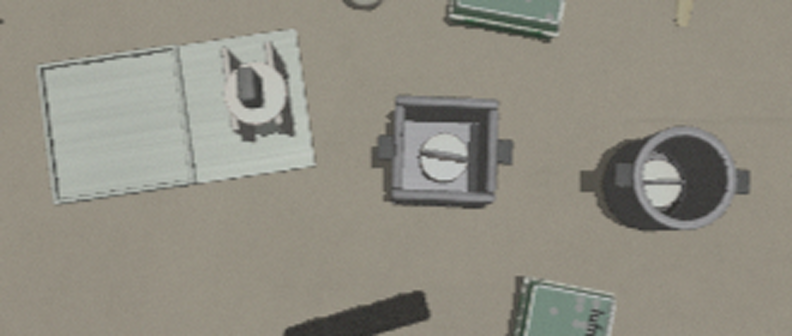

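The top view shows the station at about (165,180), with the picker's handle at (195,165). The square well is at (275,193), and the round well's rim is at (373,204) with the pot's lid and bail visible at (365,205). I'll zoom in for measurement points.

Run:
```python
import cv2
def crop(n,a,b,c,d,f,o):
    im=cv2.imread(f"pics/{n}0.png")
    o_=cv2.resize(im[c:d,a:b],None,fx=f,fy=f,interpolation=cv2.INTER_CUBIC)
    for x in range(a,b,10):
        cv2.putText(o_,str(x),(int((x-a)*f),10),0,0.35,(0,0,255),1); cv2.line(o_,(int((x-a+.5)*f),12),(int((x-a+.5)*f),18),(0,0,255),1)
    for y in range(c,d,10):
        cv2.putText(o_,str(y),(0,int((y-c+.5)*f)+4),0,0.35,(0,0,255),1); cv2.line(o_,(26,int((y-c+.5)*f)),(32,int((y-c+.5)*f)),(0,0,255),1)
    cv2.imwrite(f"pics/{o}.png",o_)
crop("top",100,230,135,220,6,"z_top_st")
crop("top",325,410,175,235,8,"z_top_w")
crop("scene",85,235,140,305,3.6,"z_sc_st")
crop("scene",295,350,105,185,7,"z_sc_w")
```

```text
(no output)
```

View pics/z_top_st.png

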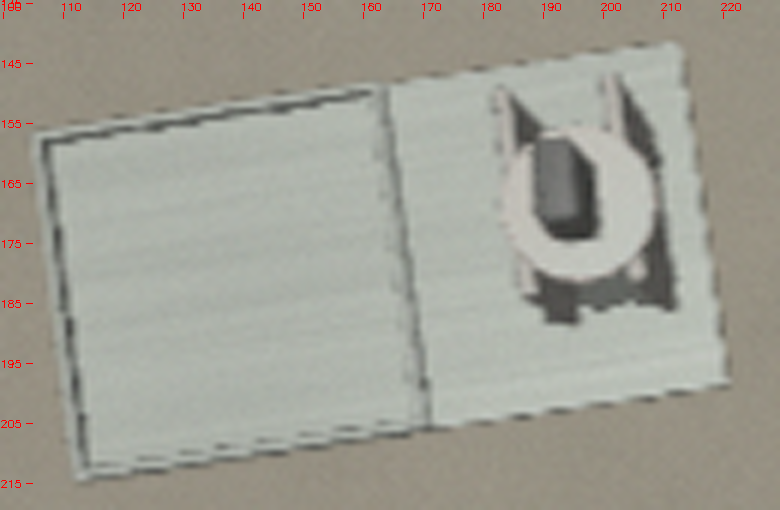

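View pics/z_top_w.png

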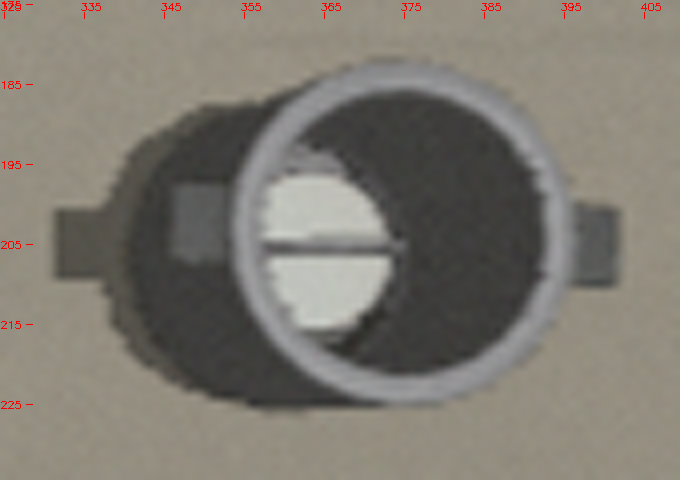

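View pics/z_sc_st.png

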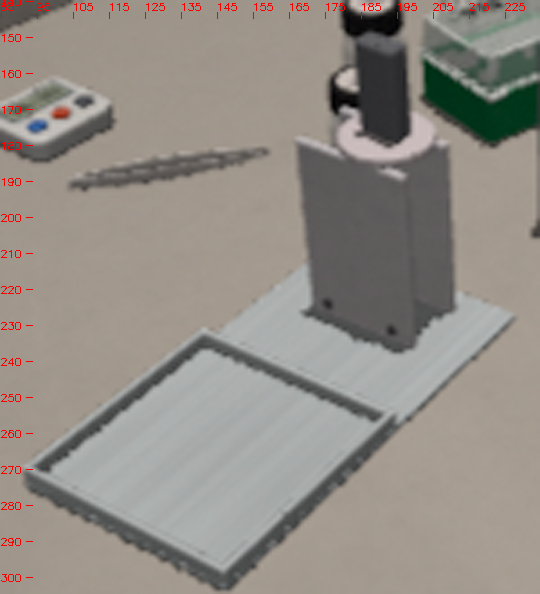

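View pics/z_sc_w.png

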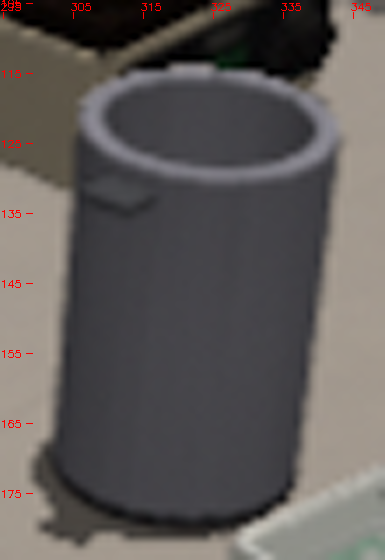

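```bash
cat > h.py <<'E'
import numpy as np, cv2
from scipy.optimize import least_squares
from scipy.spatial.transform import Rotation as Rn
from workcell import readout, cams, env, finder
P={n:{k:np.array(v) for k,v in cams.camera_params(n).items()} for n in ["scene","top"]}
def proj(n,X):
    p=P[n]; c=np.atleast_2d(X)@p["R"].T+p["t"]; u=c@p["mtx"].T; return u[:,:2]/u[:,2:]
def onz(n,px,z):
    p=P[n]; d=p["R"].T@np.linalg.solve(p["mtx"],[px[0],px[1],1.]); c=-p["R"].T@p["t"]
    return c+d*(z-c[2])/d[2]
def st():
    s=readout.get_state(); q=np.array(s["orientation"]); R=Rn.from_quat(q[[1,2,3,0]]).as_matrix()
    return s,np.array(s["tcp_pos"]),R
def fitpose(obs,x0):
    # obs: list (cam, px, local xyz)
    def f(v):
        c,s=np.cos(v[2]),np.sin(v[2]); r=[]
        for n,px,L in obs:
            X=[v[0]+c*L[0]-s*L[1],v[1]+s*L[0]+c*L[1],L[2]]
            r+=list(proj(n,X)[0]-px)
        return r
    o=least_squares(f,x0); return o.x,np.reshape(o.fun,(-1,2))
E
python3 - <<'E'
from h import *
np.set_printoptions(precision=4,suppress=True)
for n in P: print(n,"cam at",-P[n]["R"].T@P[n]["t"])
T=lambda X,Y:(99.5+X/6,134.5+Y/6)
S=lambda X,Y:(84.5+X/3.6,139.5+Y/3.6)
top=[("top",T(680,42),(.065,-.12,.004)),("top",T(728,382),(-.065,-.12,.004)),("top",T(35,135),(.065,.12,.014)),("top",T(80,480),(-.065,.12,.014))]
sc=[("scene",S(25,474),(.065,.12,.014)),("scene",S(225,574),(-.065,.12,.014)),("scene",S(205,331),(.065,-.01,.014)) ,("scene",S(398,414),(-.065,-.01,.014)),("scene",S(516,318),(-.065,-.12,.004))]
for o in (top,sc,top+sc):
    x,r=fitpose(o,[.6,.2,0]); print(x,"\n",r.round(1).tolist())
x=fitpose(top+sc,[.6,.2,0])[0]
# the image corner labels in scene might be other corners: print projections
c,s=np.cos(x[2]),np.sin(x[2])
print("rest centre",x[0]+.085*s,x[1]-.085*c,"tray",x[0]-.055*s,x[1]+.055*c)
print("disc", onz("top",T(580,203),.120),"handle",onz("top",T(557,178),.175))
print("scene disc",onz("scene",S(386,136),.120),"handle top", onz("scene",S(380,42),.175))
W=lambda X,Y:(324.5+X/8,174.5+Y/8)
V=lambda X,Y:(294.5+X/7,104.5+Y/7)
print("rim",onz("top",W(403,233),.13),onz("scene",V(209,124),.13))
print("rim ext",onz("top",W(233,233),.13),onz("top",W(573,233),.13),onz("top",W(403,62),.13),onz("top",W(403,403),.13))
a,b=onz("top",W(620,246),.125),onz("top",W(170,222),.125); print("lugs",a,b,(a+b)/2,"yaw",np.arctan2(-(b-a)[0],(b-a)[1]))
lid=onz("top",W(393-86,251),.036); print("lid",lid)
for X in (265,300,350,400): print("bail",onz("top",W(X,246),.066)[:2],onz("top",W(X,246),.05)[:2])
s_,p,R=st(); print(p,"\n",R)
E
```

```text
scene cam at [0.0035 0.6115 0.5985]
top cam at [ 0.4742 -0.016   0.9877]
[0.579  0.1917 0.1761] 
 [[0.3, -0.5], [0.8, 0.4], [-0.5, -0.4], [-0.5, 0.5]]
[0.5771 0.1929 0.1763] 
 [[-0.8, -0.6], [0.5, 0.6], [-0.3, -0.2], [0.1, 0.2], [0.5, -0.4]]
[0.5782 0.1923 0.1765] 
 [[0.0, -0.1], [0.6, 0.7], [-0.8, -0.0], [-0.8, 0.9], [-0.8, -1.1], [0.4, 0.1], [-0.4, -0.6], [-0.0, -0.3], [0.4, -0.8]]
rest centre 0.5930968693085696 0.10857320306522913 tray 0.5685176318921003 0.246398676356725
disc [0.5868 0.1046 0.12  ] handle [0.5872 0.1042 0.175 ]
scene disc [0.5861 0.1056 0.12  ] handle top [0.5868 0.1047 0.175 ]
rim [ 0.5252 -0.2426  0.13  ] [ 0.5248 -0.2428  0.13  ]
rim ext [ 0.5242 -0.2017  0.13  ] [ 0.5261 -0.2834  0.13  ] [ 0.5665 -0.2425  0.13  ] [ 0.4844 -0.2427  0.13  ]
lugs [ 0.5236 -0.2963  0.125 ] [ 0.5268 -0.1876  0.125 ] [ 0.5252 -0.2419  0.125 ] yaw -0.03017967204383143
lid [ 0.5254 -0.2418  0.036 ]
bail [ 0.5248 -0.2239] [ 0.5257 -0.2275]
bail [ 0.525  -0.2329] [ 0.5259 -0.2367]
bail [ 0.5253 -0.2458] [ 0.5262 -0.2498]
bail [ 0.5256 -0.2587] [ 0.5265 -0.2629]
[ 0.2401 -0.5225  0.2313] 
 [[ 0.      0.4176 -0.9086]
 [-0.0001 -0.9086 -0.4176]
 [-1.      0.0001 -0.    ]]
```

Run:
```python
import cv2, numpy as np
def crop(n,a,b,c,d,f):
    im=cv2.imread(f"pics/{n}0.png")
    o_=cv2.resize(im[c:d,a:b],None,fx=f,fy=f,interpolation=cv2.INTER_CUBIC)
    o_=np.clip(o_.astype(float)*1.6,0,255).astype(np.uint8)
    for x in range(a,b,5): cv2.putText(o_,str(x),(int((x-a)*f),10),0,0.35,(0,0,255),1)
    for y in range(c,d,5): cv2.putText(o_,str(y),(0,int((y-c+.5)*f)+4),0,0.35,(0,0,255),1)
    return o_
A=crop("top",180,215,150,185,16); cv2.imwrite("pics/pk_top.png",A)
B=crop("scene",172,210,145,190,13); cv2.imwrite("pics/pk_sc.png",B)
```

```text
(no output)
```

View pics/pk_top.png

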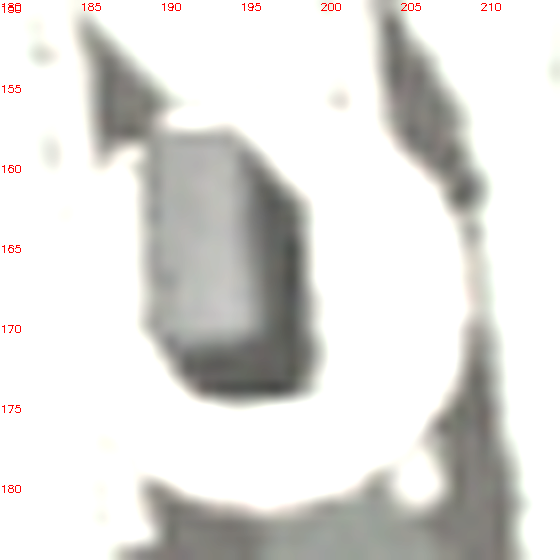

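View pics/pk_sc.png

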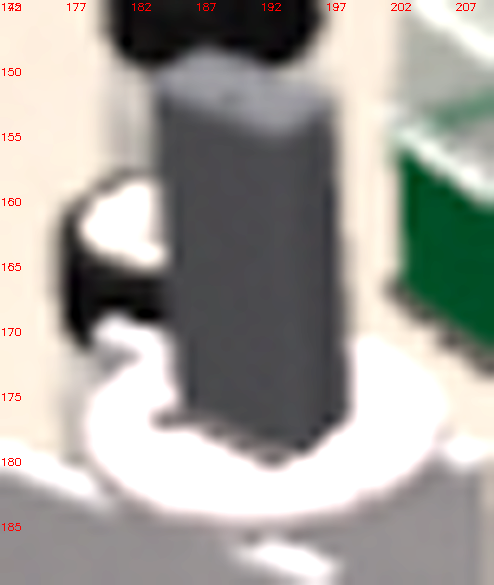

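Run:
```python
from h import *
np.set_printoptions(precision=4,suppress=True)
T=lambda X,Y:(179.5+X/16,149.5+Y/16)
S=lambda X,Y:(171.5+X/13,144.5+Y/13)
a,b,z,w=.013,.007,.175,.120
o=[("top",T(150,130),(a,b,z)),("top",T(232,130),(a,-b,z)),("top",T(258,335),(-a,-b,z)),("top",T(150,330),(-a,b,z)),("top",T(318,390),(-a,-b,w)),("top",T(190,395),(-a,b,w)),("top",T(305,200),(a,-b,w))]
q=[("scene",S(157,88),(a,b,z)),("scene",S(272,135),(-a,b,z)),("scene",S(333,105),(-a,-b,z)),("scene",S(182,412),(a,b,w)),("scene",S(275,467),(-a,b,w)),("scene",S(350,415),(-a,-b,w))]
for k in (o,q,o+q):
    x,r=fitpose(k,[.59,.1,.1]); print(x,r.round(1).tolist())
```

```text
[0.5877 0.1057 0.0583] [[-1.3, -0.6], [1.2, -0.9], [-0.1, 0.4], [-1.0, 1.0], [-0.0, 0.5], [0.8, 0.4], [0.5, -0.8]]
[ 0.587   0.1043 -0.0506] [[-1.0, -1.4], [-0.6, -0.0], [0.7, -0.4], [-0.9, -0.6], [0.9, 0.5], [0.9, 1.6]]
[0.5874 0.1052 0.0361] [[-0.9, -0.5], [1.6, -0.6], [-0.0, 0.6], [-0.9, 1.0], [0.1, 0.7], [0.9, 0.5], [0.8, -0.6], [-1.8, -0.9], [-0.4, 0.0], [0.4, -0.6], [-1.7, -0.1], [1.1, 0.5], [0.6, 1.4]]
```

>>> {"fn": "drive_tool", "kwargs": {"moves": [[[-0.002, -0.028, -0.038, -0.18, 0, 0, 0], [-0.004, -0.056, -0.077, -0.36, 0, 0, 0], [-0.006, -0.085, -0.115, -0.54, 0, 0, 0], [-0.008, -0.113, -0.154, -0.72, 0, 0, 0], [-0.01, -0.141, -0.192, -0.9, 0, 0, 0]]], "squeeze": 60}}

```text
clock: 1.12
tcp_pos: [0.3563, -0.3129, 0.2416]
orientation: [0.438, 0.555, 0.438, -0.555]
wrist_force: [0.2, -0.4, 0.7]
finger_gap: 0.0851
```

```bash
cat >> h.py <<'E'
def Rt(yaw):
    c,s=np.cos(yaw),np.sin(yaw); return np.array([[0,c,s],[0,s,-c],[-1,0,0]],float)
def plan(pos,yaw,n=5,show=True):
    s,p,R=st(); d=R.T@(np.array(pos)-p); rv=Rn.from_matrix(R.T@Rt(yaw)).as_rotvec()
    print("clk",round(s["clock"],3),"p",p.round(4),"yaw",round(float(np.arctan2(R[1,1],R[0,1])),4),"tilt",R[:,0].round(4),"F",np.round(s["wrist_force"],2),"gap",round(s["finger_gap"],4),"j",np.round(s["joint_pos"],2))
    print("shift",d.round(4),"turn",rv.round(4),"rows needed",round(np.linalg.norm(d)/.0625,1),round(np.linalg.norm(rv)/.1867,1))
    return d,rv
E
python3 - <<'E'
from h import *
plan([.587,.105,.25],np.pi/2+.05)
E
```

```text
clk 1.125 p [ 0.3563 -0.3129  0.2416] yaw -0.2343 tilt [ 6.e-04 -5.e-04 -1.e+00] F [ 0.2  -0.4   0.68] gap 0.0851 j [-0.89  0.11 -0.18  1.27  0.    0.91]
shift [-0.0085  0.1274 -0.46  ] turn [-1.8551e+00  9.0000e-04 -2.0000e-04] rows needed 7.6 9.9
```

>>> {"fn": "drive_tool", "kwargs": {"moves": [[[-0.001, 0.013, -0.046, -0.185, 0, 0, 0], [-0.002, 0.026, -0.092, -0.37, 0, 0, 0], [-0.003, 0.038, -0.138, -0.555, 0, 0, 0], [-0.004, 0.051, -0.184, -0.74, 0, 0, 0], [-0.005, 0.064, -0.23, -0.925, 0, 0, 0]]]}}

```text
clock: 1.75
tcp_pos: [0.4726, -0.1026, 0.2468]
orientation: [0.641, 0.299, 0.64, -0.299]
wrist_force: [-0.0, -1.7, 0.3]
finger_gap: 0.0853
```

Run:
```python
from h import *
plan([.587,.105,.25],np.pi/2+.05)
```

```text
clk 1.75 p [ 0.4726 -0.1026  0.2468] yaw 0.6968 tilt [ 1.3e-03 -8.0e-04 -1.0e+00] F [-0.02 -1.69  0.33] gap 0.0853 j [-0.38  0.13 -0.15  1.29 -0.    0.49]
shift [-0.0032  0.2209 -0.0858] turn [-9.24e-01  1.50e-03  2.00e-04] rows needed 3.8 4.9
```

>>> {"fn": "drive_tool", "kwargs": {"moves": [[[-0.001, 0.048, -0.018, -0.185, 0, 0, 0], [-0.002, 0.095, -0.036, -0.37, 0, 0, 0], [-0.003, 0.14, -0.054, -0.555, 0, 0, 0], [-0.003, 0.184, -0.071, -0.74, 0, 0, 0], [-0.003, 0.221, -0.086, -0.924, 0, 0, 0]]]}}

```text
clock: 2.38
tcp_pos: [0.5876, 0.1069, 0.2498]
orientation: [0.707, -0.02, 0.706, 0.02]
wrist_force: [-0.1, 0.1, 0.7]
finger_gap: 0.0853
```

Run:
```python
from h import *
plan([.587,.105,.127],np.pi/2+.05)
for n in ["top","scene"]:
    cv2.imwrite(f"pics/{n}1.png",cams.read_camera(n))
a=cv2.imread("pics/top1.png")[110:230,90:270]; b=cv2.imread("pics/scene1.png")[60:310,80:260]
cv2.imwrite("pics/m1.png",np.hstack([cv2.resize(a,(450,300)),cv2.resize(b,(340,472))[:300]]) if 0 else cv2.resize(b,None,fx=2.2,fy=2.2))
cv2.imwrite("pics/m1t.png",cv2.resize(a,None,fx=3,fy=3))
```

```text
clk 2.375 p [0.5876 0.1069 0.2498] yaw 1.6276 tilt [ 1.7e-03 -9.0e-04 -1.0e+00] F [-0.15  0.12  0.69] gap 0.0853 j [ 0.05  0.35  0.15  1.36 -0.   -0.01]
shift [ 0.1228 -0.0018 -0.0009] turn [0.0069 0.0016 0.001 ] rows needed 2.0 0.0
```

View pics/m1.png

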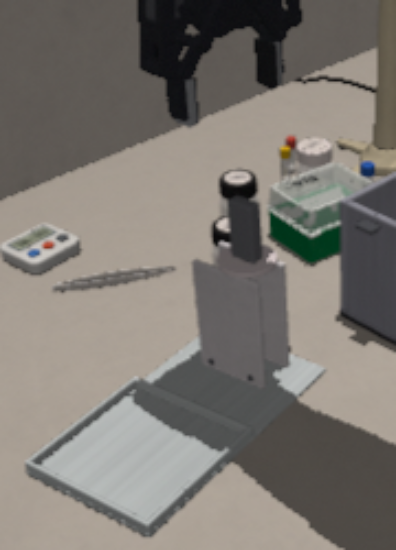

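The gripper hangs straight above the handle, fingers at (185,100) and (270,65) in the crop and open along y. I'll go down.

>>> {"fn": "drive_tool", "kwargs": {"moves": [[[0.04, -0.002, -0.001, 0.007, 0.002, 0.001, 0], [0.08, -0.002, -0.001, 0.007, 0.002, 0.001, 0], [0.11, -0.002, -0.001, 0.007, 0.002, 0.001, 0], [0.122, -0.002, -0.001, 0.007, 0.002, 0.001, 0], [0.122, -0.002, -0.001, 0.007, 0.002, 0.001, 0]]]}}

```text
clock: 3.1
tcp_pos: [0.587, 0.1059, 0.127]
orientation: [0.706, -0.017, 0.707, 0.017]
wrist_force: [0.7, -0.1, -0.4]
finger_gap: 0.0856
```

Run:
```python
from h import *
plan([.587,.105,.128],np.pi/2+.05)
```

```text
clk 3.1 p [0.587  0.1059 0.127 ] yaw 1.619 tilt [-1.4e-03  7.0e-04 -1.0e+00] F [ 0.74 -0.05 -0.39] gap 0.0856 j [ 0.04  0.4  -0.08  1.09  0.   -0.  ]
shift [-0.001  -0.0009 -0.0001] turn [-0.0018 -0.0014 -0.0008] rows needed 0.0 0.0
```

>>> {"fn": "drive_tool", "kwargs": {"moves": [[[-0.001, -0.001, 0, 0, 0, 0, 150], [-0.001, -0.001, 0, 0, 0, 0, 200], [-0.001, -0.001, 0, 0, 0, 0, 255], [-0.001, -0.001, 0, 0, 0, 0, 255], [-0.001, -0.001, 0, 0, 0, 0, 255]]], "squeeze": 60}}

```text
clock: 3.72
tcp_pos: [0.5874, 0.1049, 0.1285]
orientation: [0.707, -0.017, 0.707, 0.017]
wrist_force: [1.1, -0.4, 2.3]
finger_gap: 0.0132
```

Run:
```python
from h import *
plan([.587,.105,.128],np.pi/2+.05)
```

```text
clk 3.725 p [0.5874 0.1049 0.1285] yaw 1.6191 tilt [-5.e-04  7.e-04 -1.e+00] F [ 1.1  -0.38  2.34] gap 0.0132 j [ 0.04  0.4  -0.08  1.09  0.   -0.01]
shift [ 0.0005  0.0001 -0.0004] turn [-0.0017 -0.0005 -0.0008] rows needed 0.0 0.0
```

>>> {"fn": "drive_tool", "kwargs": {"moves": [[[-0.015, 0, 0, 0, 0, 0, 255], [-0.055, 0, 0, 0, 0, 0, 255], [-0.105, 0, 0, 0, 0, 0, 255], [-0.155, 0, 0, 0, 0, 0, 255], [-0.172, 0, 0, 0, 0, 0, 255]]]}}

```text
clock: 4.35
tcp_pos: [0.5885, 0.1049, 0.3053]
orientation: [0.709, -0.017, 0.705, 0.017]
wrist_force: [0.4, 0.0, -0.7]
finger_gap: 0.0132
```

Run:
```python
from h import *
plan([.587,.105,.3],np.pi/2+.05)
for n in ["top","scene"]:
    cv2.imwrite(f"pics/{n}2.png",cams.read_camera(n))
b=cv2.imread("pics/scene2.png")[20:260,100:260]
cv2.imwrite("pics/m2.png",cv2.resize(b,None,fx=2.5,fy=2.5,interpolation=cv2.INTER_CUBIC))
```

```text
clk 4.35 p [0.5885 0.1049 0.3053] yaw 1.6192 tilt [ 0.0056  0.0011 -1.    ] F [ 0.37  0.05 -0.69] gap 0.0132 j [ 0.04  0.35  0.28  1.49  0.   -0.01]
shift [ 0.0053  0.0001 -0.0015] turn [-0.0016  0.0057 -0.0008] rows needed 0.1 0.0
```

View pics/m2.png

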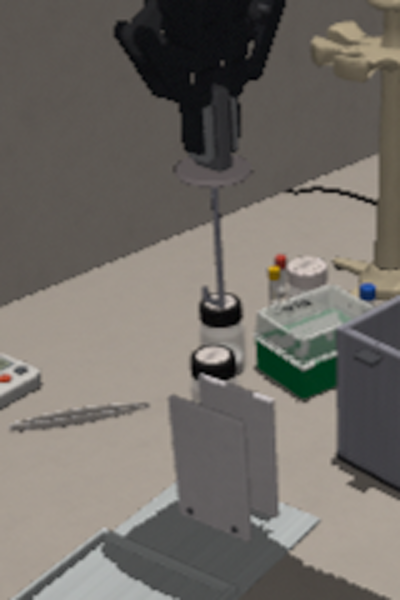

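Run:
```python
from h import *
np.set_printoptions(precision=4,suppress=True)
s,p,R=st()
up=-R[:,0]
xp=R[:,2]*-1 if False else np.cross(R[:,1],up)
org=p-0.1145*up   # origin 114.5 below tcp
print("hookdir",xp)
for nm,L in dict(origin=(0,0),tipend=(.0185,.012),tiptop=(.016,.012),disc=(0,.107),top=(0,.162)).items():
    X=org+xp*L[0]+up*L[1]; print(nm,X,proj("scene",X)[0],proj("top",X)[0])
for n,(a,b,c,d,f) in {"scene":(160,215,75,150,8),"top":(160,230,110,180,8)}.items():
    im=cv2.imread(f"pics/{n}2.png")[c:d,a:b]
    im=np.clip(cv2.resize(im,None,fx=f,fy=f,interpolation=cv2.INTER_CUBIC).astype(float)*1.4,0,255).astype(np.uint8)
    for x in range(a,b,10): cv2.putText(im,str(x),(int((x-a+.5)*f)-10,10),0,0.35,(0,0,255),1)
    for y in range(c,d,10): cv2.putText(im,str(y),(0,int((y-c+.5)*f)+4),0,0.35,(0,0,255),1)
    for L,col in (((0,0),(0,0,255)),((.0185,.012),(0,255,0)),((0,.107),(255,0,0)),((0,.102),(255,0,255))):
        u=proj(n,org+xp*L[0]+up*L[1])[0]; cv2.circle(im,(int((u[0]-a+.5)*f),int((u[1]-c+.5)*f)),3,col,-1)
    cv2.imwrite(f"pics/m2_{n}.png",im)
```

```text
hookdir [0.9988 0.0483 0.005 ]
origin [0.5891 0.105  0.1895] [188.5829 143.7209] [190.7662 161.959 ]
tipend [0.6076 0.1059 0.2016] [180.8377 134.6888] [189.6337 150.6872]
tiptop [0.6051 0.1058 0.2016] [181.8233 135.099 ] [189.6537 152.0793]
disc [0.5886 0.1049 0.2965] [184.9559  87.0259] [180.799 152.289]
top [0.5883 0.1049 0.3515] [182.8751  54.4999] [174.3891 146.0702]
```

View pics/m2_scene.png

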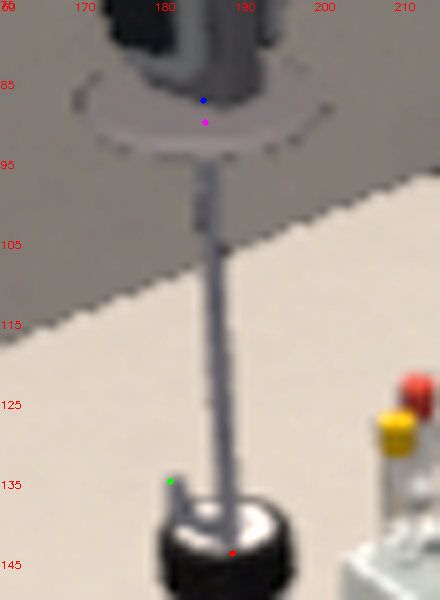

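View pics/m2_top.png

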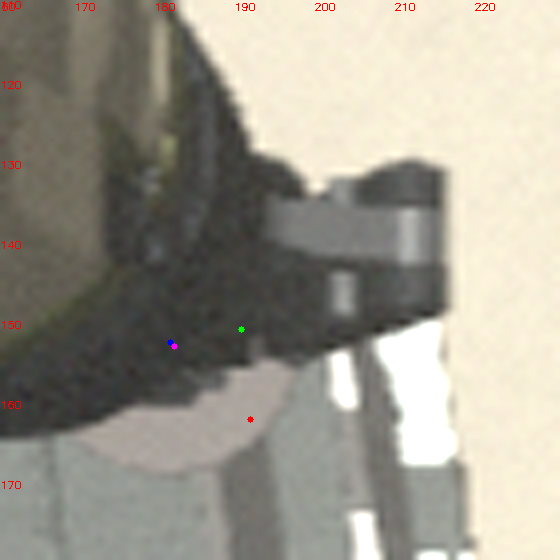

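Picker held upright. The predicted hook tip, foot and disc fall on the picture within about 1 px (tip at (181,135), foot at (189,144)). Next I'll go to the point above the round well, on the bail's near side.

Run:
```python
from h import *
plan([.500,-.243,.305],np.pi/2)
```

```text
clk 4.45 p [0.5886 0.1049 0.304 ] yaw 1.6191 tilt [ 0.005  0.001 -1.   ] F [0.35 0.11 0.04] gap 0.0132 j [ 0.04  0.35  0.27  1.49  0.   -0.01]
shift [-0.0018 -0.3432 -0.1053] turn [ 0.0483  0.005  -0.0009] rows needed 5.7 0.3
```

>>> {"fn": "drive_tool", "kwargs": {"moves": [[[-0.001, -0.03, -0.01, 0.01, 0.005, -0.001, 255], [-0.002, -0.075, -0.023, 0.02, 0.005, -0.001, 255], [-0.002, -0.13, -0.04, 0.03, 0.005, -0.001, 255], [-0.002, -0.185, -0.057, 0.04, 0.005, -0.001, 255], [-0.002, -0.24, -0.074, 0.048, 0.005, -0.001, 255]]]}}

```text
clock: 5.08
tcp_pos: [0.5251, -0.1397, 0.3043]
orientation: [0.706, 0.0, 0.708, 0.0]
wrist_force: [0.6, -0.4, -1.3]
finger_gap: 0.0134
```

Run:
```python
from h import *
plan([.500,-.243,.305],np.pi/2)
```

```text
clk 5.075 p [ 0.5251 -0.1397  0.3043] yaw 1.5712 tilt [-1.8e-03  6.0e-04 -1.0e+00] F [ 0.63 -0.4  -1.29] gap 0.0134 j [-0.41  0.24  0.13  1.46 -0.   -0.41]
shift [-0.0008 -0.1033 -0.0251] turn [ 0.0004 -0.0018 -0.0006] rows needed 1.7 0.0
```

>>> {"fn": "drive_tool", "kwargs": {"moves": [[[0, -0.05, -0.012, 0, -0.001, 0, 255], [0, -0.085, -0.02, 0, -0.002, 0, 255], [0, -0.103, -0.025, 0, -0.002, 0, 255], [0, -0.103, -0.025, 0, -0.002, 0, 255], [0, -0.103, -0.025, 0, -0.002, 0, 255]]]}}

```text
clock: 5.7
tcp_pos: [0.5003, -0.2415, 0.304]
orientation: [0.707, -0.0, 0.707, 0.001]
wrist_force: [0.2, 0.2, -1.7]
finger_gap: 0.0133
```

Run:
```python
from h import *
plan([.500,-.243,.158],np.pi/2)
s,p,R=st(); up=-R[:,0]; xp=np.cross(R[:,1],up); org=p-.1145*up; print("org",org.round(4))
for n in ["scene","top"]: cv2.imwrite(f"pics/{n}3.png",cams.read_camera(n))
for n,(a,b,c,d,f) in {"scene":(270,370,60,190,5),"top":(310,430,150,250,5)}.items():
    im=cv2.imread(f"pics/{n}3.png")[c:d,a:b]
    im=cv2.resize(im,None,fx=f,fy=f,interpolation=cv2.INTER_CUBIC)
    for L,col in (((0,0),(0,0,255)),((.0185,.012),(0,255,0)),((0,.107),(255,0,0))):
        u=proj(n,org+xp*L[0]+up*L[1])[0]; cv2.circle(im,(int((u[0]-a+.5)*f),int((u[1]-c+.5)*f)),3,col,-1)
    cv2.imwrite(f"pics/m3_{n}.png",im)
```

```text
clk 5.7 p [ 0.5003 -0.2415  0.304 ] yaw 1.5725 tilt [-2.0e-04  1.5e-03 -1.0e+00] F [ 0.18  0.23 -1.66] gap 0.0133 j [-0.59  0.27  0.16  1.46  0.   -0.6 ]
shift [ 0.146  -0.0018 -0.0002] turn [ 0.0017 -0.0002 -0.0015] rows needed 2.3 0.0
org [ 0.5002 -0.2413  0.1895]
```

View pics/m3_scene.png

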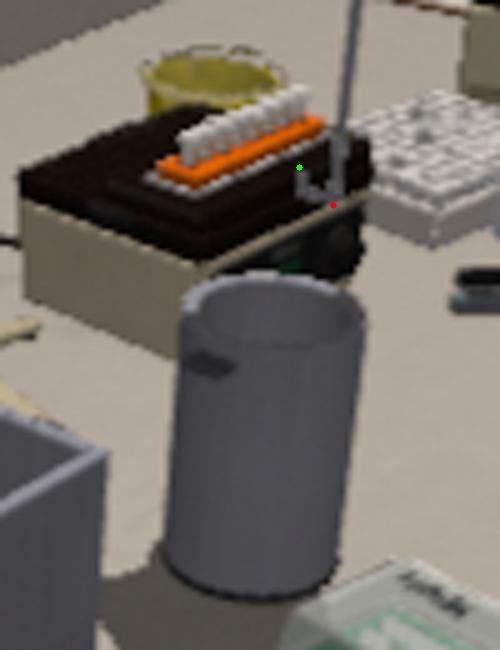

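View pics/m3_top.png

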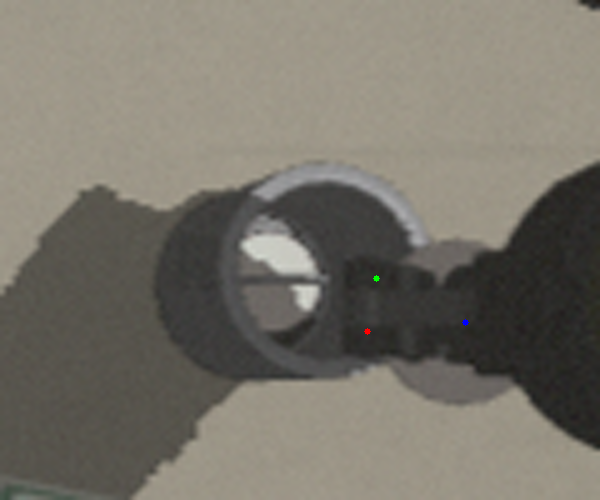

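>>> {"fn": "drive_tool", "kwargs": {"moves": [[[0.015, -0.002, 0, 0.002, 0, -0.001, 255], [0.045, -0.002, 0, 0.002, 0, -0.001, 255], [0.075, -0.002, 0, 0.002, 0, -0.001, 255], [0.1, -0.002, 0, 0.002, 0, -0.001, 255], [0.105, -0.002, 0, 0.002, 0, -0.001, 255]]]}}

```text
clock: 6.42
tcp_pos: [0.4992, -0.2417, 0.1966]
orientation: [0.706, 0.0, 0.708, 0.001]
wrist_force: [-0.4, -0.1, -0.8]
finger_gap: 0.0134
```

Run:
```python
from h import *
plan([.500,-.243,.1585],np.pi/2)
cv2.imwrite("pics/top4.png",cams.read_camera("top")); cv2.imwrite("pics/m4.png",cv2.resize(cv2.imread("pics/top4.png")[150:260,310:430],None,fx=5,fy=5,interpolation=cv2.INTER_CUBIC))
```

```text
clk 6.425 p [ 0.4992 -0.2417  0.1966] yaw 1.5721 tilt [-0.0035  0.0026 -1.    ] F [-0.36 -0.11 -0.76] gap 0.0134 j [-0.6   0.29 -0.07  1.21  0.   -0.6 ]
shift [ 0.0381 -0.0014  0.0009] turn [ 0.0014 -0.0035 -0.0026] rows needed 0.6 0.0
```

View pics/m4.png

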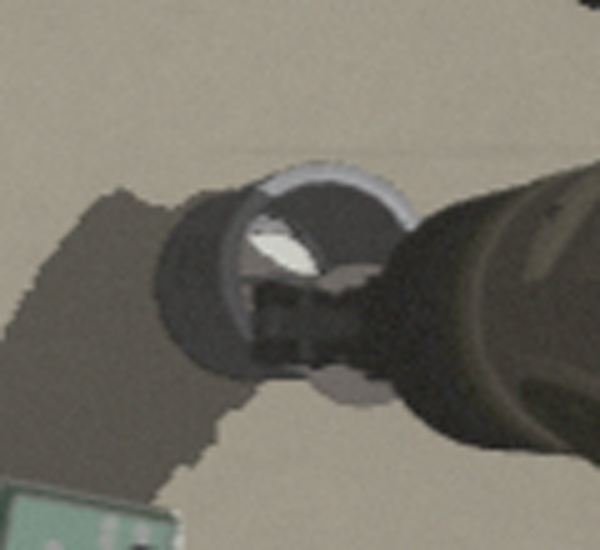

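>>> {"fn": "drive_tool", "kwargs": {"moves": [[[0.01, -0.001, 0.001, 0.001, -0.003, -0.002, 255], [0.02, -0.001, 0.001, 0.001, -0.003, -0.002, 255], [0.03, -0.001, 0.001, 0.001, -0.003, -0.002, 255], [0.038, -0.001, 0.001, 0.001, -0.003, -0.002, 255], [0.038, -0.001, 0.001, 0.001, -0.003, -0.002, 255]]]}}

```text
clock: 7.1
tcp_pos: [0.5001, -0.2427, 0.1585]
orientation: [0.707, 0.0, 0.707, 0.0]
wrist_force: [0.6, 0.7, -1.1]
finger_gap: 0.0131
```

Run:
```python
from h import *
plan([.517,-.243,.158],np.pi/2)
```

```text
clk 7.1 p [ 0.5001 -0.2427  0.1585] yaw 1.5709 tilt [-7.e-04  7.e-04 -1.e+00] F [ 0.59  0.73 -1.13] gap 0.0131 j [-0.6   0.31 -0.14  1.12  0.   -0.6 ]
shift [ 0.0005 -0.0003  0.0169] turn [ 0.0001 -0.0007 -0.0007] rows needed 0.3 0.0
```

>>> {"fn": "drive_tool", "kwargs": {"moves": [[[0, 0, 0.005, 0, 0, 0, 255], [0, 0, 0.01, 0, 0, 0, 255], [0, 0, 0.014, 0, 0, 0, 255], [0, 0, 0.017, 0, 0, 0, 255], [0, 0, 0.017, 0, 0, 0, 255]]]}}

```text
clock: 7.72
tcp_pos: [0.5173, -0.2427, 0.1585]
orientation: [0.707, 0.0, 0.707, 0.0]
wrist_force: [-0.3, 0.2, -0.8]
finger_gap: 0.0134
```

Run:
```python
from h import *
plan([.517,-.243,.180],np.pi/2)
cv2.imwrite("pics/top5.png",cams.read_camera("top")); cv2.imwrite("pics/m5.png",cv2.resize(cv2.imread("pics/top5.png")[160:250,320:420],None,fx=6,fy=6,interpolation=cv2.INTER_CUBIC))
```

```text
clk 7.725 p [ 0.5173 -0.2427  0.1585] yaw 1.5712 tilt [-7.e-04  7.e-04 -1.e+00] F [-0.27  0.17 -0.84] gap 0.0134 j [-0.58  0.34 -0.1   1.13  0.   -0.58]
shift [-0.0215 -0.0003 -0.0004] turn [ 0.0004 -0.0007 -0.0007] rows needed 0.3 0.0
```

View pics/m5.png

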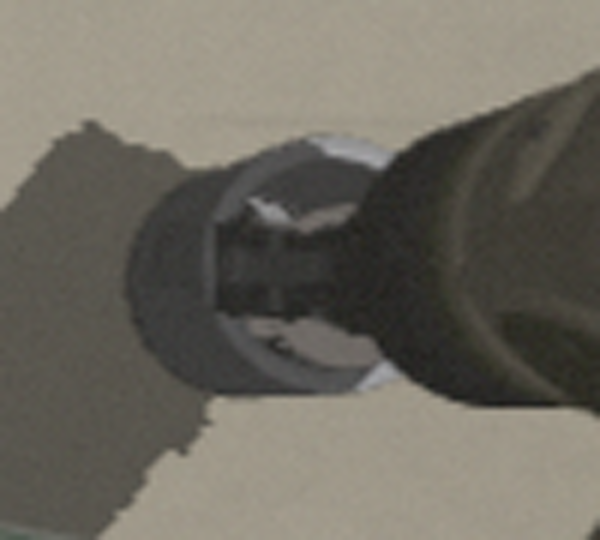

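>>> {"fn": "drive_tool", "kwargs": {"moves": [[[-0.008, 0, 0, 0, 0, 0, 255], [-0.014, 0, 0, 0, 0, 0, 255], [-0.018, 0, 0, 0, 0, 0, 255], [-0.023, 0, 0, 0, 0, 0, 255], [-0.03, 0, 0, 0, 0, 0, 255]]]}}

```text
clock: 8.4
tcp_pos: [0.517, -0.2426, 0.1887]
orientation: [0.707, 0.0, 0.708, 0.0]
wrist_force: [0.2, 0.1, -0.7]
finger_gap: 0.0131
```

Run:
```python
from h import *
plan([.517,-.243,.335],np.pi/2)
```

```text
clk 8.4 p [ 0.517  -0.2426  0.1887] yaw 1.571 tilt [-0.0013  0.001  -1.    ] F [ 0.2   0.11 -0.72] gap 0.0131 j [-0.58  0.32 -0.05  1.2   0.   -0.58]
shift [-0.1463 -0.0002 -0.0002] turn [ 0.0002 -0.0013 -0.001 ] rows needed 2.3 0.0
```

>>> {"fn": "drive_tool", "kwargs": {"moves": [[[-0.01, 0, 0, 0, -0.001, -0.001, 255], [-0.025, 0, 0, 0, -0.001, -0.001, 255], [-0.042, 0, 0, 0, -0.001, -0.001, 255], [-0.06, 0, 0, 0, -0.001, -0.001, 255], [-0.075, 0, 0, 0, -0.001, -0.001, 255]]]}}

```text
clock: 9.02
tcp_pos: [0.5173, -0.2428, 0.2654]
orientation: [0.707, -0.0, 0.707, -0.0]
wrist_force: [0.5, -0.3, -1.2]
finger_gap: 0.0135
```

>>> {"fn": "drive_tool", "kwargs": {"moves": [[[-0.02, 0, 0, 0, 0, 0, 255], [-0.038, 0, 0, 0, 0, 0, 255], [-0.054, 0, 0, 0, 0, 0, 255], [-0.066, 0, 0, 0, 0, 0, 255], [-0.072, 0, 0, 0, 0, 0, 255]]]}}

```text
clock: 9.65
tcp_pos: [0.5174, -0.2429, 0.3383]
orientation: [0.708, -0.001, 0.707, -0.0]
wrist_force: [-0.2, 0.6, -1.2]
finger_gap: 0.0131
```

Run:
```python
from h import *
plan([.517,-.243,.335],np.pi/2)
cv2.imwrite("pics/scene6.png",cams.read_camera("scene")); cv2.imwrite("pics/m6.png",cv2.resize(cv2.imread("pics/scene6.png")[20:180,260:400],None,fx=3.7,fy=3.7,interpolation=cv2.INTER_CUBIC))
```

```text
clk 9.65 p [ 0.5174 -0.2429  0.3383] yaw 1.571 tilt [ 0.0016 -0.0012 -1.    ] F [-0.24  0.62 -1.16] gap 0.0131 j [-0.58  0.3   0.29  1.56 -0.   -0.58]
shift [ 0.0033 -0.0001 -0.0004] turn [0.0002 0.0016 0.0012] rows needed 0.1 0.0
```

View pics/m6.png

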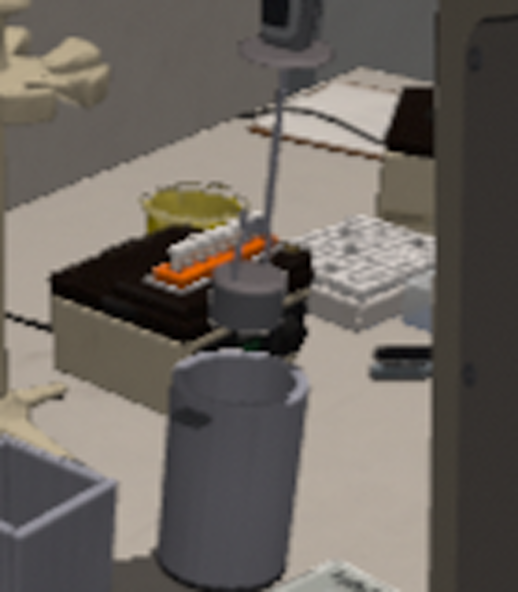

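The pot hangs level on the hook at crop (250,300), above the rim of the round well. I'll carry it to the tray with gentle ramps.

>>> {"fn": "drive_tool", "kwargs": {"moves": [[[0, 0.004, 0, 0, 0.001, 0.001, 255], [0, 0.012, 0.001, 0, 0.001, 0.001, 255], [0, 0.024, 0.002, 0, 0.001, 0.001, 255], [0, 0.04, 0.004, 0, 0.001, 0.001, 255], [0, 0.06, 0.005, 0, 0.001, 0.001, 255]]]}}

```text
clock: 10.32
tcp_pos: [0.5225, -0.1815, 0.3384]
orientation: [0.707, -0.0, 0.707, 0.0]
wrist_force: [1.0, 0.3, -1.5]
finger_gap: 0.0134
```

>>> {"fn": "drive_tool", "kwargs": {"moves": [[[0, 0.022, 0.002, 0, 0, 0, 255], [0, 0.044, 0.004, 0, 0, 0, 255], [0, 0.066, 0.006, 0, 0, 0, 255], [0, 0.088, 0.008, 0, 0, 0, 255], [0, 0.11, 0.01, 0, 0, 0, 255]]]}}

```text
clock: 10.95
tcp_pos: [0.5323, -0.0695, 0.3386]
orientation: [0.708, -0.0, 0.707, 0.0]
wrist_force: [-0.2, 0.2, -1.7]
finger_gap: 0.0133
```

>>> {"fn": "drive_tool", "kwargs": {"moves": [[[0, 0.022, 0.002, 0, 0, 0, 255], [0, 0.044, 0.004, 0, 0, 0, 255], [0, 0.066, 0.006, 0, 0, 0, 255], [0, 0.088, 0.008, 0, 0, 0, 255], [0, 0.11, 0.01, 0, 0, 0, 255]]]}}

```text
clock: 11.58
tcp_pos: [0.5417, 0.0425, 0.3387]
orientation: [0.708, -0.001, 0.707, 0.001]
wrist_force: [-0.2, 0.1, -2.3]
finger_gap: 0.0133
```

Run:
```python
from h import *
plan([.5605,.2464,.335],np.pi/2+.05)
cv2.imwrite("pics/scene7.png",cams.read_camera("scene")); cv2.imwrite("pics/m7.png",cv2.resize(cv2.imread("pics/scene7.png")[20:300,100:330],None,fx=2.1,fy=2.1,interpolation=cv2.INTER_CUBIC))
```

```text
clk 11.575 p [0.5417 0.0425 0.3387] yaw 1.573 tilt [ 1.3e-03  1.0e-04 -1.0e+00] F [-0.24  0.12 -2.3 ] gap 0.0133 j [-0.07  0.25  0.22  1.54  0.   -0.07]
shift [0.0038 0.2039 0.0193] turn [-0.0478  0.0013 -0.0001] rows needed 3.3 0.3
```

View pics/m7.png

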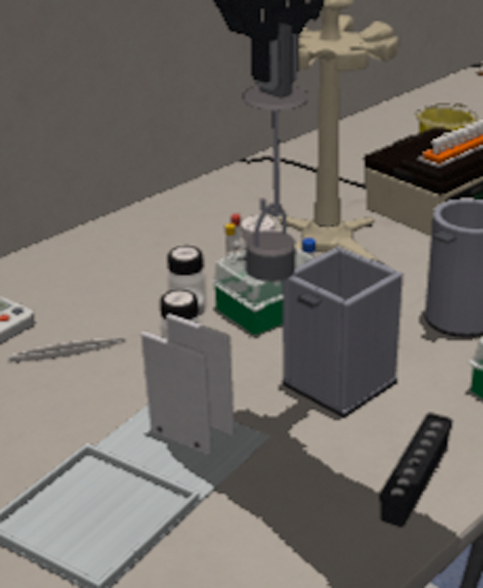

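The pot hangs upright on the hook at (270,255), on its way to the tray.

>>> {"fn": "drive_tool", "kwargs": {"moves": [[[0, 0.02, 0.002, -0.01, 0.001, 0, 255], [0, 0.042, 0.004, -0.02, 0.001, 0, 255], [0, 0.064, 0.006, -0.03, 0.001, 0, 255], [0, 0.086, 0.008, -0.04, 0.001, 0, 255], [0, 0.108, 0.01, -0.047, 0.001, 0, 255]]]}}

```text
clock: 12.25
tcp_pos: [0.5506, 0.1543, 0.3391]
orientation: [0.707, -0.018, 0.707, 0.019]
wrist_force: [0.4, -0.4, -1.8]
finger_gap: 0.0136
```

Run:
```python
from h import *
plan([.5605,.2464,.335],np.pi/2+.05)
```

```text
clk 12.25 p [0.5506 0.1543 0.3391] yaw 1.623 tilt [ 4.0e-04  1.9e-03 -1.0e+00] F [ 0.39 -0.37 -1.81] gap 0.0136 j [0.13 0.31 0.3  1.56 0.   0.08]
shift [0.0043 0.0914 0.0147] turn [ 0.0022  0.0005 -0.0019] rows needed 1.5 0.0
```

>>> {"fn": "drive_tool", "kwargs": {"moves": [[[0, 0.022, 0.003, 0, 0, -0.001, 255], [0, 0.042, 0.006, 0, 0, -0.001, 255], [0, 0.059, 0.009, 0, 0, -0.001, 255], [0, 0.073, 0.012, 0, 0, -0.002, 255], [0, 0.083, 0.014, 0, 0, -0.002, 255]]]}}

```text
clock: 12.88
tcp_pos: [0.5604, 0.2387, 0.3392]
orientation: [0.707, -0.019, 0.707, 0.018]
wrist_force: [-0.4, 1.2, -0.6]
finger_gap: 0.0132
```

Run:
```python
from h import *
plan([.5605,.2464,.2],np.pi/2+.05)
```

```text
clk 12.875 p [0.5604 0.2387 0.3392] yaw 1.6231 tilt [ 4.e-04 -2.e-04 -1.e+00] F [-0.44  1.18 -0.61] gap 0.0132 j [ 0.27  0.39  0.41  1.6  -0.    0.22]
shift [0.1392 0.0077 0.0004] turn [0.0023 0.0004 0.0002] rows needed 2.2 0.0
```

>>> {"fn": "drive_tool", "kwargs": {"moves": [[[0.006, 0.004, 0, 0.002, 0, 0, 255], [0.018, 0.008, 0, 0.002, 0, 0, 255], [0.034, 0.008, 0, 0.002, 0, 0, 255], [0.052, 0.008, 0, 0.002, 0, 0, 255], [0.07, 0.008, 0, 0.002, 0, 0, 255]]]}}

```text
clock: 13.5
tcp_pos: [0.5596, 0.2462, 0.2677]
orientation: [0.707, -0.018, 0.707, 0.017]
wrist_force: [0.5, -0.2, -1.3]
finger_gap: 0.0136
```

>>> {"fn": "drive_tool", "kwargs": {"moves": [[[0.018, 0, 0, 0, 0, 0, 255], [0.034, 0, 0, 0, 0, 0, 255], [0.048, 0, 0, 0, 0, 0, 255], [0.058, 0, 0, 0, 0, 0, 255], [0.063, 0, 0, 0, 0, 0, 255]]]}}

```text
clock: 14.12
tcp_pos: [0.5594, 0.246, 0.204]
orientation: [0.706, -0.018, 0.707, 0.017]
wrist_force: [0.1, 0.4, -0.4]
finger_gap: 0.0134
```

Run:
```python
from h import *
plan([.5605,.2464,.178],np.pi/2+.05)
for n in ["scene","top"]: cv2.imwrite(f"pics/{n}8.png",cams.read_camera(n)); 
cv2.imwrite("pics/m8.png",cv2.resize(cv2.imread("pics/scene8.png")[100:310,80:240],None,fx=2.8,fy=2.8,interpolation=cv2.INTER_CUBIC))
cv2.imwrite("pics/m8t.png",cv2.resize(cv2.imread("pics/top8.png")[110:230,90:230],None,fx=4,fy=4,interpolation=cv2.INTER_CUBIC))
```

```text
clk 14.125 p [0.5594 0.246  0.204 ] yaw 1.6203 tilt [-1.1e-03 -9.0e-04 -1.0e+00] F [ 0.07  0.35 -0.36] gap 0.0134 j [ 0.28  0.39  0.09  1.27 -0.    0.23]
shift [0.026  0.0004 0.0011] turn [-0.0005 -0.0011  0.0008] rows needed 0.4 0.0
```

View pics/m8.png

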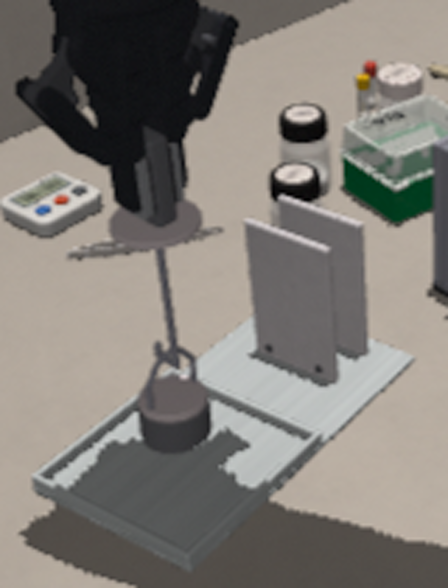

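View pics/m8t.png

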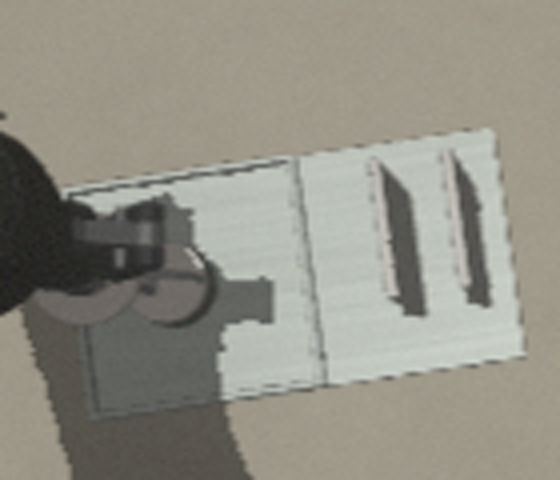

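The pot hangs upright at (175,410), over the middle of the tray. I'll lower it slowly onto the floor.

>>> {"fn": "drive_tool", "kwargs": {"moves": [[[0.008, 0, 0.001, 0, -0.001, 0, 255], [0.016, 0, 0.001, 0, -0.001, 0, 255], [0.022, 0, 0.001, 0, -0.001, 0, 255], [0.026, 0, 0.001, 0, -0.001, 0, 255], [0.029, 0, 0.001, 0, -0.001, 0, 255]]]}}

```text
clock: 14.85
tcp_pos: [0.5604, 0.2461, 0.1749]
orientation: [0.707, -0.018, 0.707, 0.017]
wrist_force: [0.1, 0.1, -0.1]
finger_gap: 0.0131
```

>>> {"fn": "drive_tool", "kwargs": {"moves": [[[0.001, 0, 0, 0, 0, 0, 255], [0.003, 0, 0, 0, 0, 0, 255], [0.005, 0, 0, 0, 0, 0, 255], [0.007, 0, 0, 0, 0, 0, 255], [0.009, 0, 0, 0, 0, 0, 255]]]}}

```text
clock: 15.48
tcp_pos: [0.5604, 0.2461, 0.1659]
orientation: [0.707, -0.018, 0.707, 0.017]
wrist_force: [0.2, 0.2, -0.6]
finger_gap: 0.0133
```

Run:
```python
from h import *
plan([.5605,.2464,.159],np.pi/2+.05)
for n in ["scene","top"]: cv2.imwrite(f"pics/{n}9.png",cams.read_camera(n)); 
cv2.imwrite("pics/m9.png",cv2.resize(cv2.imread("pics/scene9.png")[180:280,100:200],None,fx=5.5,fy=5.5,interpolation=cv2.INTER_CUBIC))
```

```text
clk 15.475 p [0.5604 0.2461 0.1659] yaw 1.6203 tilt [-1.e-04 -8.e-04 -1.e+00] F [ 0.16  0.21 -0.57] gap 0.0133 j [ 0.28  0.41  0.02  1.19 -0.    0.23]
shift [0.0069 0.0003 0.0001] turn [-0.0005 -0.0001  0.0007] rows needed 0.1 0.0
```

View pics/m9.png

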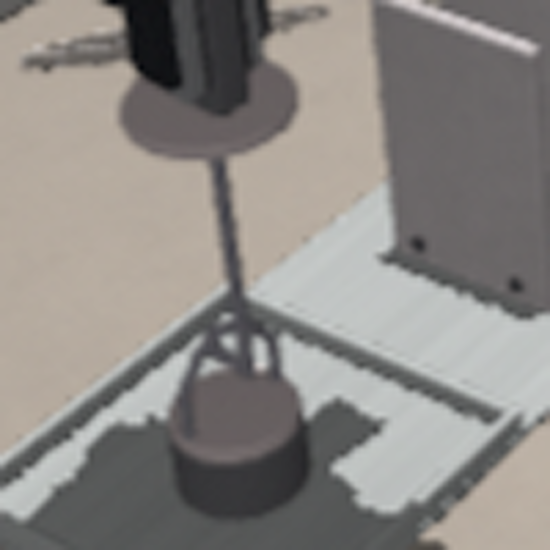

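The pot stands upright on the tray floor, with the hook already free beneath the arch peak at about (230,330). I'll lower a little more, then pull back along −x.

>>> {"fn": "drive_tool", "kwargs": {"moves": [[[0.002, 0, 0, 0, 0, 0, 255], [0.004, 0, 0, 0, 0, 0, 255], [0.006, 0, 0, 0, 0, 0, 255], [0.007, 0, 0, 0, 0, 0, 255], [0.007, 0, 0, 0, 0, 0, 255]]]}}

```text
clock: 16.2
tcp_pos: [0.5601, 0.246, 0.1585]
orientation: [0.707, -0.018, 0.707, 0.017]
wrist_force: [0.3, -0.4, -0.8]
finger_gap: 0.0132
```

Run:
```python
from h import *
plan([.5335,.245,.159],np.pi/2+.05)
for n in ["scene","top"]: cv2.imwrite(f"pics/{n}10.png",cams.read_camera(n)); 
cv2.imwrite("pics/m10.png",cv2.resize(cv2.imread("pics/scene10.png")[210:280,120:180],None,fx=8,fy=8,interpolation=cv2.INTER_CUBIC))
cv2.imwrite("pics/m10t.png",cv2.resize(cv2.imread("pics/top10.png")[130:230,90:190],None,fx=5,fy=5,interpolation=cv2.INTER_CUBIC))
```

```text
clk 16.2 p [0.5601 0.246  0.1585] yaw 1.6204 tilt [-9.e-04 -1.e-03 -1.e+00] F [ 0.29 -0.42 -0.83] gap 0.0132 j [ 0.28  0.41  0.01  1.17 -0.    0.23]
shift [-0.0005  0.0003 -0.0266] turn [-0.0004 -0.0009  0.0009] rows needed 0.4 0.0
```

View pics/m10.png

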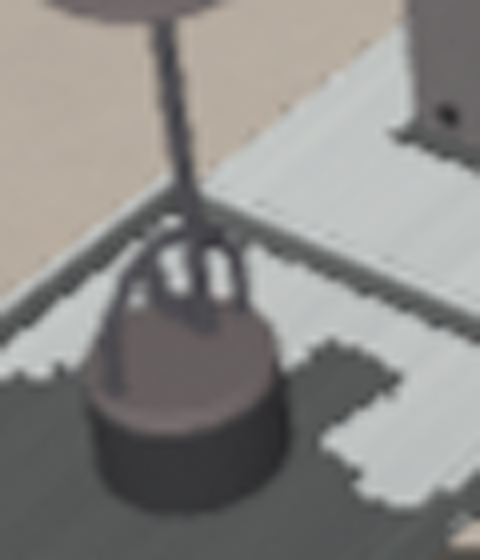

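View pics/m10t.png

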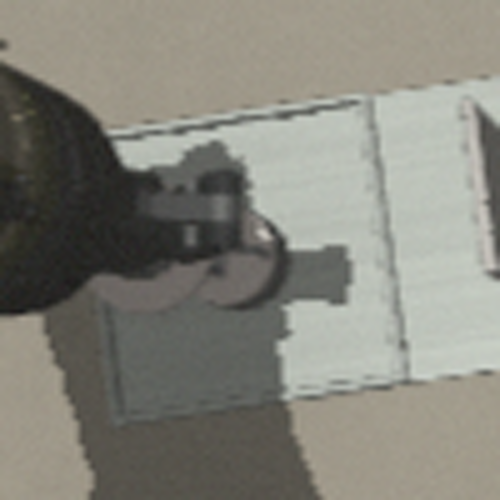

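>>> {"fn": "drive_tool", "kwargs": {"moves": [[[0, 0, -0.005, 0, 0, 0, 255], [0, 0, -0.01, 0, 0, 0, 255], [0, 0, -0.016, 0, 0, 0, 255], [0, 0, -0.022, 0, 0, 0, 255], [0, 0, -0.028, 0, 0, 0, 255]]]}}

```text
clock: 16.92
tcp_pos: [0.5318, 0.2446, 0.1588]
orientation: [0.707, -0.018, 0.707, 0.017]
wrist_force: [0.8, -0.9, -0.5]
finger_gap: 0.0137
```

Run:
```python
from h import *
plan([.5335,.245,.3],np.pi/2+.05)
for n in ["scene","top"]: cv2.imwrite(f"pics/{n}11.png",cams.read_camera(n)); 
cv2.imwrite("pics/m11.png",cv2.resize(cv2.imread("pics/scene11.png")[200:290,110:200],None,fx=6,fy=6,interpolation=cv2.INTER_CUBIC))
```

```text
clk 16.925 p [0.5318 0.2446 0.1588] yaw 1.6204 tilt [-5.e-04 -9.e-04 -1.e+00] F [ 0.79 -0.86 -0.54] gap 0.0137 j [ 0.29  0.36 -0.06  1.15 -0.    0.24]
shift [-0.1412  0.0002  0.0016] turn [-0.0004 -0.0006  0.0008] rows needed 2.3 0.0
```

View pics/m11.png

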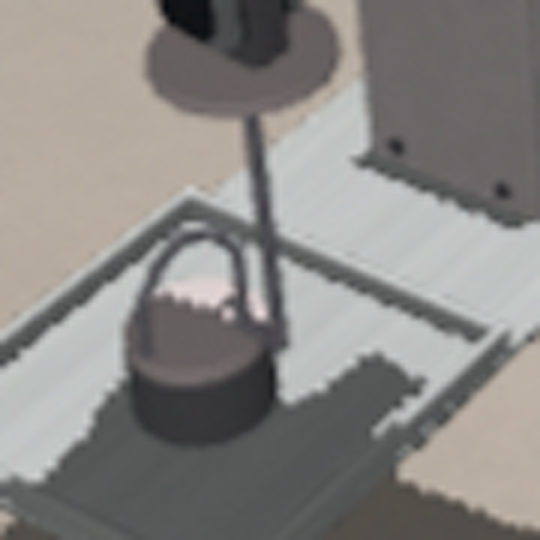

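The pot stands upright and the hook (tip at about (230,305)) is clear on the near side. I'll lift away.

>>> {"fn": "drive_tool", "kwargs": {"moves": [[[-0.01, 0, -0.003, 0, 0, 0, 255], [-0.035, 0, -0.003, 0, 0, 0, 255], [-0.075, 0, -0.003, 0, 0, 0, 255], [-0.115, 0, -0.003, 0, 0, 0, 255], [-0.142, 0, -0.003, 0, 0, 0, 255]]]}}

```text
clock: 17.65
tcp_pos: [0.5291, 0.2448, 0.3039]
orientation: [0.708, -0.018, 0.706, 0.018]
wrist_force: [1.4, 0.3, -1.2]
finger_gap: 0.0135
```

Run:
```python
from h import *
plan([.590,.1085,.3],np.pi/2+.12)
```

```text
clk 17.65 p [0.5291 0.2448 0.3039] yaw 1.6206 tilt [ 0.0022  0.     -1.    ] F [ 1.42  0.25 -1.24] gap 0.0135 j [ 0.3   0.32  0.23  1.48 -0.    0.25]
shift [ 0.004  -0.1391  0.054 ] turn [-0.0702  0.0022  0.0002] rows needed 2.4 0.4
```

>>> {"fn": "drive_tool", "kwargs": {"moves": [[[0, -0.03, 0.012, -0.02, 0.002, 0, 255], [0, -0.075, 0.03, -0.04, 0.002, 0, 255], [0, -0.115, 0.045, -0.06, 0.002, 0, 255], [0, -0.139, 0.055, -0.07, 0.002, 0, 255], [0, -0.139, 0.055, -0.07, 0.002, 0, 255]]]}}

```text
clock: 18.27
tcp_pos: [0.5918, 0.1068, 0.3044]
orientation: [0.706, -0.041, 0.706, 0.041]
wrist_force: [0.2, 0.1, -1.1]
finger_gap: 0.0132
```

Run:
```python
from h import *
np.set_printoptions(precision=4,suppress=True)
plan([.592,.1085,.129],np.pi/2+.12)
s,p,R=st(); up=-R[:,0]; xp=np.cross(R[:,1],up); org=p-.1145*up; print("org",org)
for n in ["scene","top"]: cv2.imwrite(f"pics/{n}12.png",cams.read_camera(n)); 
n="scene";a,c,f=130,60,3.3
im=cv2.resize(cv2.imread("pics/scene12.png")[60:240,130:270],None,fx=f,fy=f,interpolation=cv2.INTER_CUBIC)
for L,col in (((0,0),(0,0,255)),((.0185,.012),(0,255,0))):
    u=proj(n,org+xp*L[0]+up*L[1])[0]; cv2.circle(im,(int((u[0]-a+.5)*f),int((u[1]-c+.5)*f)),2,col,-1)
# rest gap centre line at tops z=.115
X=[.5782,.1923,.1765]; cc,ss=np.cos(X[2]),np.sin(X[2])
for lx,ly in ((-.035,-.07),(.035,-.07),(-.035,-.1),(.035,-.1),(0,-.085)):
    u=proj(n,[X[0]+cc*lx-ss*ly,X[1]+ss*lx+cc*ly,.115])[0]; cv2.circle(im,(int((u[0]-a+.5)*f),int((u[1]-c+.5)*f)),2,(255,0,255),-1)
cv2.imwrite("pics/m12.png",im)
cv2.imwrite("pics/m12t.png",cv2.resize(cv2.imread("pics/top12.png")[120:230,90:230],None,fx=5,fy=5,interpolation=cv2.INTER_CUBIC))
```

```text
clk 18.275 p [0.5918 0.1068 0.3044] yaw 1.6874 tilt [ 0.0008 -0.0003 -1.    ] F [ 0.19  0.09 -1.09] gap 0.0132 j [ 0.05  0.36  0.29  1.5  -0.   -0.07]
shift [0.1754 0.0017 0.0003] turn [-0.0034  0.0007  0.0004] rows needed 2.8 0.0
org [0.5919 0.1068 0.1899]
```

View pics/m12.png

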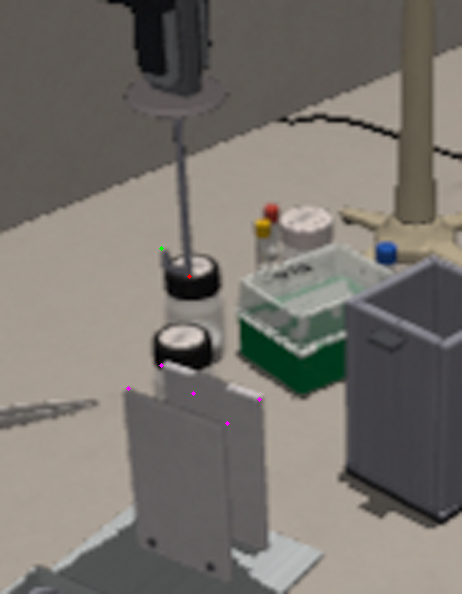

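View pics/m12t.png

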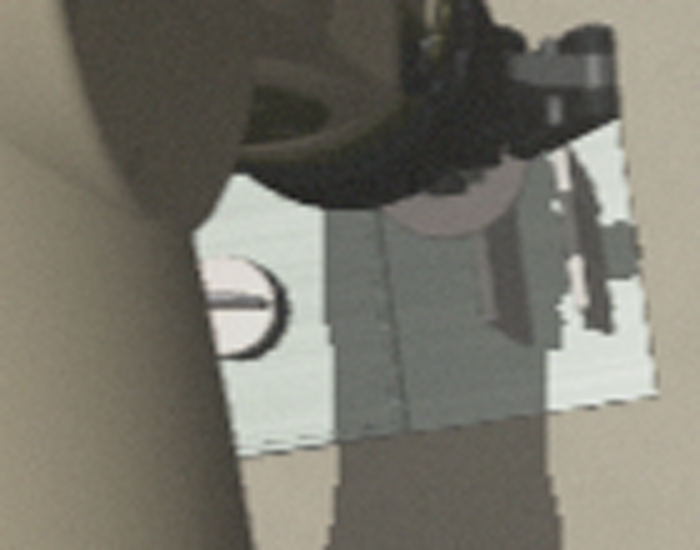

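The rest's gap overlay sits on the cheeks and the hook hangs above the gap's centre. I'll lower it in.

>>> {"fn": "drive_tool", "kwargs": {"moves": [[[0.015, 0.002, 0, -0.003, 0, 0, 255], [0.045, 0.002, 0, -0.003, 0, 0, 255], [0.075, 0.002, 0, -0.003, 0, 0, 255], [0.1, 0.002, 0, -0.003, 0, 0, 255], [0.12, 0.002, 0, -0.003, 0, 0, 255]]]}}

```text
clock: 19.0
tcp_pos: [0.5892, 0.112, 0.1823]
orientation: [0.705, -0.044, 0.706, 0.044]
wrist_force: [0.0, 0.9, -2.1]
finger_gap: 0.0136
```

Run:
```python
from h import *
plan([.592,.1085,.129],np.pi/2+.12)
```

```text
clk 19.0 p [0.5892 0.112  0.1823] yaw 1.6949 tilt [-1.7e-03  3.0e-04 -1.0e+00] F [ 0.04  0.9  -2.1 ] gap 0.0136 j [ 0.05  0.38  0.02  1.21  0.   -0.07]
shift [ 0.0533 -0.0039  0.0024] turn [ 0.0041 -0.0016 -0.0005] rows needed 0.9 0.0
```

>>> {"fn": "drive_tool", "kwargs": {"moves": [[[0.012, -0.004, 0.002, 0.004, -0.002, 0, 255], [0.025, -0.004, 0.002, 0.004, -0.002, 0, 255], [0.037, -0.004, 0.002, 0.004, -0.002, 0, 255], [0.046, -0.004, 0.002, 0.004, -0.002, 0, 255], [0.05, -0.004, 0.002, 0.004, -0.002, 0, 255]]]}}

```text
clock: 19.62
tcp_pos: [0.5915, 0.1083, 0.1318]
orientation: [0.706, -0.042, 0.706, 0.043]
wrist_force: [-0.4, 0.6, -0.6]
finger_gap: 0.0133
```

Run:
```python
from h import *
plan([.592,.1085,.1285],np.pi/2+.12)
```

```text
clk 19.625 p [0.5915 0.1083 0.1318] yaw 1.6908 tilt [-1.e-04  5.e-04 -1.e+00] F [-0.44  0.57 -0.58] gap 0.0133 j [ 0.05  0.41 -0.06  1.1   0.   -0.07]
shift [0.0033 0.0002 0.0005] turn [-0.     -0.     -0.0005] rows needed 0.1 0.0
```

>>> {"fn": "drive_tool", "kwargs": {"moves": [[[0.001, 0, 0, 0, 0, 0, 255], [0.002, 0, 0, 0, 0, 0, 255], [0.003, 0, 0, 0, 0, 0, 255], [0.0035, 0, 0, 0, 0, 0, 255], [0.0035, 0, 0, 0, 0, 0, 255]]]}}

```text
clock: 20.25
tcp_pos: [0.5916, 0.1083, 0.1285]
orientation: [0.706, -0.042, 0.706, 0.043]
wrist_force: [-0.1, 0.1, 0.6]
finger_gap: 0.0134
```

Run:
```python
from h import *
plan([.592,.1085,.1285],np.pi/2+.12)
cv2.imwrite("pics/scene13.png",cams.read_camera("scene")); cv2.imwrite("pics/m13.png",cv2.resize(cv2.imread("pics/scene13.png")[130:250,140:230],None,fx=4.8,fy=4.8,interpolation=cv2.INTER_CUBIC))
```

```text
clk 20.25 p [0.5916 0.1083 0.1285] yaw 1.6908 tilt [ 3.e-04  5.e-04 -1.e+00] F [-0.09  0.13  0.63] gap 0.0134 j [ 0.05  0.41 -0.07  1.09  0.   -0.07]
shift [0.     0.0002 0.0004] turn [-0.      0.0004 -0.0005] rows needed 0.0 0.0
```

View pics/m13.png

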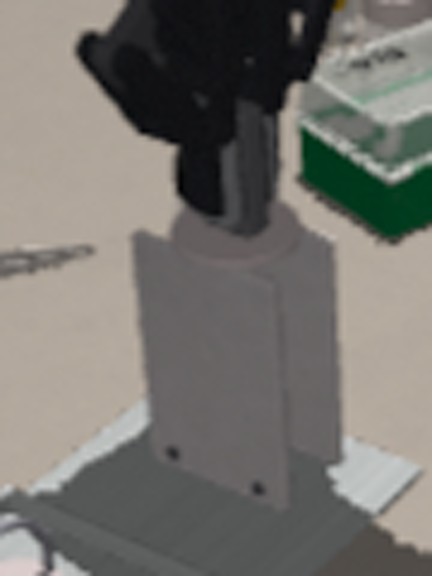

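The disc rests on the cheek tops at (235,250), and the wrist force has swung up as the rest takes the weight. I'll release.

>>> {"fn": "drive_tool", "kwargs": {"moves": [[[0, 0, 0, 0, 0, 0, 200], [0, 0, 0, 0, 0, 0, 150], [0, 0, 0, 0, 0, 0, 80], [0, 0, 0, 0, 0, 0, 30], [0, 0, 0, 0, 0, 0, 0]]]}}

```text
clock: 20.92
tcp_pos: [0.5916, 0.1083, 0.1285]
orientation: [0.706, -0.042, 0.706, 0.043]
wrist_force: [-0.8, 0.4, -0.5]
finger_gap: 0.085
```

>>> {"fn": "drive_tool", "kwargs": {"moves": [[[0, 0, 0, 0, 0, 0, 0], [-0.015, 0, 0, 0, 0, 0, 0], [-0.05, 0, 0, 0, 0, 0, 0], [-0.1, 0, 0, 0, 0, 0, 0], [-0.14, 0, 0, 0, 0, 0, 0]]]}}

```text
clock: 21.55
tcp_pos: [0.5919, 0.1082, 0.2718]
orientation: [0.707, -0.042, 0.705, 0.043]
wrist_force: [1.2, 0.8, -0.1]
finger_gap: 0.0859
```

Run:
```python
from h import *
plan([.48,-.1,.27],np.pi/2)
```

```text
clk 21.55 p [0.5919 0.1082 0.2718] yaw 1.6908 tilt [ 2.9e-03  6.0e-04 -1.0e+00] F [ 1.18  0.8  -0.13] gap 0.0859 j [ 0.05  0.36  0.21  1.42  0.   -0.07]
shift [ 0.0014 -0.1933 -0.136 ] turn [ 0.12    0.0029 -0.0005] rows needed 3.8 0.6
```

Now I'll back the arm out of the view for the last check.

>>> {"fn": "drive_tool", "kwargs": {"moves": [[[0, -0.03, -0.02, 0, 0, 0, 0], [0, -0.07, -0.05, 0, 0, 0, 0], [0, -0.115, -0.08, 0, 0, 0, 0], [0, -0.16, -0.112, 0, 0, 0, 0], [0, -0.193, -0.136, 0, 0, 0, 0]]]}}

```text
clock: 22.18
tcp_pos: [0.479, -0.1013, 0.2728]
orientation: [0.707, -0.042, 0.704, 0.042]
wrist_force: [0.5, -0.4, 0.7]
finger_gap: 0.0851
```

Run:
```python
from h import *
plan([.48,-.1,.27],np.pi/2)
for n in ["scene","top"]:
    im=cams.read_camera(n); cv2.imwrite(f"pics/{n}14.png",im)
    for nm in ["pot","picker"]:
        for r in finder.regions_of(n,nm): print(n,nm,round(r["conf"],2),np.round(r["point"],1),onz(n,r["point"],.034 if nm=="pot" else .12).round(3))
cv2.imwrite("pics/m14.png",cv2.resize(cv2.imread("pics/scene14.png")[130:320,80:250],None,fx=3,fy=3,interpolation=cv2.INTER_CUBIC))
cv2.imwrite("pics/m14t.png",cv2.resize(cv2.imread("pics/top14.png")[120:240,90:290],None,fx=3.8,fy=3.8,interpolation=cv2.INTER_CUBIC))
```

```text
clk 22.175 p [ 0.479  -0.1013  0.2728] yaw 1.6899 tilt [ 4.6e-03 -2.0e-04 -1.0e+00] F [ 0.53 -0.44  0.7 ] gap 0.0851 j [-0.37  0.13 -0.08  1.35  0.   -0.49]
shift [0.0028 0.0012 0.0011] turn [0.1191 0.0045 0.0005] rows needed 0.1 0.6
scene pot 0.87 [144.9 258.8] [0.555 0.253 0.034]
scene pot 0.49 [319.  144.7] [ 0.569 -0.301  0.034]
scene picker 0.96 [188.7 172.5] [0.603 0.098 0.12 ]
top pot 0.78 [133.9 178.9] [0.572 0.249 0.034]
top picker 0.89 [196.3 166.1] [0.591 0.104 0.12 ]
```

View pics/m14.png

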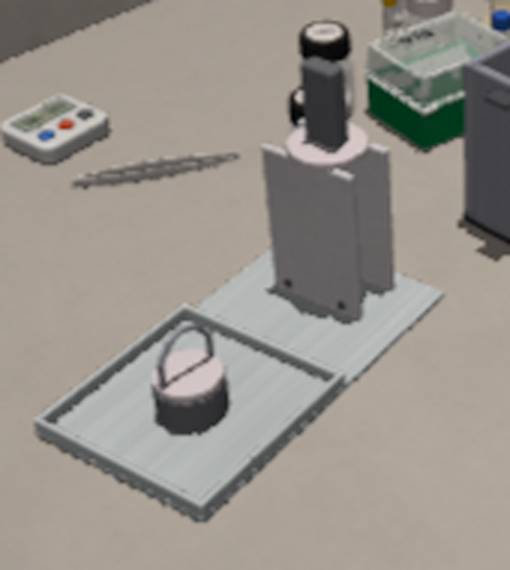

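View pics/m14t.png

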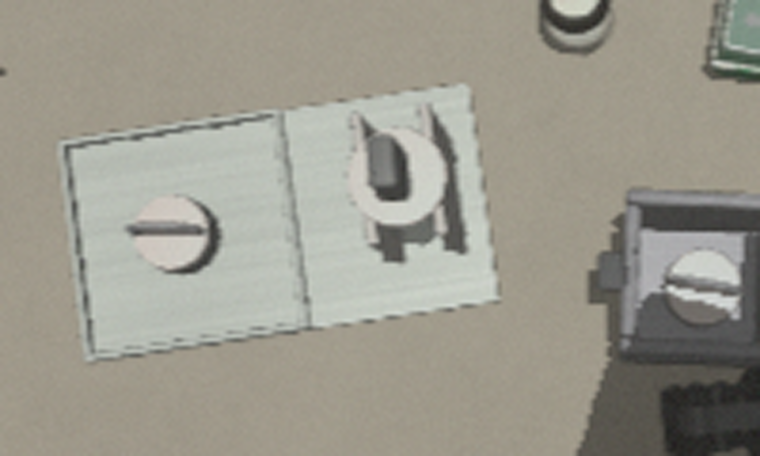

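The pot stands upright in the middle of the tray at (190,385) in the scene crop. The picker hangs with its disc flat on the cheeks at (325,145), and the gripper is well clear. Handing in.

Run:
```python
from workcell import env
print(env.hand_in())
```

```text
the job is handed in; nothing more can be done
None
```

The job is done and handed in at about 22.5 s. I took the picker by its handle and lifted the pot by its bail out of the round well. I then lowered the pot on the hook until it stood in the tray, pulled the hook out sideways and hung the picker back in its rest.

- **Last pictures:** both cameras show the pot standing upright near the tray's centre, at about (0.572, 0.249) against a tray centre of (0.569, 0.246). The picker hangs upright with its disc flat on both cheeks. The bystander pot is still in the square well, and the gripper is open and clear of everything.
- **Forces:** the wrist readings at the end of each move never went above about 3 N, and the fingers never touched the pot.
- **Disagreements:**
  - The finder reported a second, low-confidence "pot" (0.49) in the scene view, where the round well stands. I took it for the well itself.
  - The finder's scene points for the pot and picker were 13–18 mm off the top view's. They mark the middle of the visible part rather than a point at the height I assumed.
  - The tool was about 4 mm off sideways while going into the rest. I corrected that before the disc was set down.

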